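# Load the test rack and shut its hold-down bar

## Robot

A 6-joint arm with a two-finger parallel gripper is mounted at the origin on the work surface. World frame = base frame: x ahead of the robot, y to its left, z up, the work surface at z = 0. Lengths are in mm, angles in rad, forces in N, time in s.
With the tool pointing down it reaches from about 350 to 975 mm from the base axis. Payload 7.1 kg.
Tool frame: the origin (TCP) lies at the very end of the fingers, on their centre line; the grasp point (between the pads) lies 19 mm behind it; z points along the fingers, y is the direction in which the jaws open and shut (so a half turn about z gives the same grasp; the last joint's range is limited). The gripper opens to 88 mm and grips with 3 to 60 N. Pads are 20 mm wide; open, the fingers measure 115 mm over their backs; the gripper's body (75 mm by 178 mm) begins 61 mm behind the grasp point.
Start: joints at [-1.148, 0.423, 1.63, -0, 1.089, -0.019], TCP at [267.244, -564.965, 222.675] pointing down, gripper open.
Joint ranges: [-3, 3], [-0.9, 2.11], [0.09, 2.58], [-1.31, 4.45], [0.11, 2.69], [-2.54, 2.54]. Speed limits (rad/s): [2.39, 2.39, 3.01, 3.14, 3.14, 3.14].

## Interface

Orientations are given as a rotation vector (axis times angle).
In Python, from workcell import * gives the robot as it stands.
- The arm moves only by the tool play_rows, never from a script. Its argument "plan" is text: rows parted by semicolons, each of 7 numbers parted by spaces: the finger opening in cm, from 0 to 8.78, then the shift along the tool's x, y, z in cm, then the turn, a rotation vector about the tool's x, y, z in degrees. A call has 1 to 20 rows; each row shifts and turns the commanded pose from where the row before left it, along the tool's axes as they then stand; what a row does not reach is not made up. A row lasts 1/8 s, in which the tool goes at most 62.5 mm and 10.7 degrees, less where a joint would pass 70% of its speed; a pose out of reach is approached as far as the arm can. A call is refused whole if a number of a shift passes 6.25 or a number of a turn 10.7, either way. A call with a gripper value outside its range is refused whole. The fingers move at their own pace and stop on an object; the grip force is fixed at half the most. Time passes only in rows, so rows that do not move let the fingers close. It gives the time, the measured TCP pose, the force and the opening at its end, in the units of the state.
- get_obs(): the state, without advancing time (a new reading comes with each control period).
- get_image(name): name is "scene" or "top"; returns a dict with "pixels" (420x560x3 uint8, red, green, blue), "range_z" (420x560 float32, mm along the optical axis (not along the pixel's ray), 0 where there is no reading), "fx", "fy", "cx", "cy" (pixels), "eye" and "attitude" of the camera in the world. Camera axes: x right, y down, z forward; pixel columns grow to the right and rows downward; lengths in mm; the calibration is good to about 2 mm. A picture is of the moment at which its call begins.
- close_job(): hands the job in, once; it reports no verdict.
The state is a dict: "t": time; "qpos": joint angles; "qvel": joint speeds; "joint_torque": joint torques, N m; "ee_pos": TCP position; "orientation": TCP orientation; "ft_force": force on the tool from outside, world axes, zero at the start; "moment": the same for the moment, N m; "width": finger opening in mm.
Only numpy, scipy, OpenCV 4.12 (cv2) and the standard library are available. Lean on these libraries where they do the work, as an engineer would, in place of code of your own. Each camera call takes 0.05 s, during which the arm holds its last target. There are 200 camera calls.

## Task

Load the test rack on the desk: take the two loose modules from the wooden tray and slide each, upright, down into the pair of card guides whose slot fits its thickness - the snug one, not a wider one - guiding it all the way down onto its connector rather than letting it drop. Then swing the rack's hold-down bar fully down over the modules, let go, and leave the module already in the rack and the other things on the desk undisturbed.

Things in the scene. Friction and masses are not known exactly. Their poses are not given: they have to be found in the camera images.
- module_thin: Thin module to load: aluminium case, green panels on the upper faces, black top rim. 110 mm long (x), 10 thick (y), 115 tall (z), 0.13-0.21 kg. Origin: centre of its underside, 12 mm above the table at the start. Stands upright in a slotted tray insert, lowest 39 mm between the cheeks with 3 mm play, the rest clear. May go in either way round.
- module_thick: Thick module to load: the same case with white panels on the upper faces, 110 mm long (x), 15 thick (y), 115 tall (z), 0.19-0.31 kg. Origin: centre of its underside, 12 mm above the table at the start. Stands upright in the tray's other insert in the same manner. May go in either way round.
- rack: Top-loading test rack, fixed: open aluminium frame, 164 (x) by 262 (y) mm. Four pairs of coloured card guides in mixed order stand along its y, slots at y = -90, -30, 30, 90 mm. Frame 90 mm tall, guides 94 mm; two ears on its robot side (-x) rise to 156 mm and carry the hold-down bar. Origin: centre of its underside; x along the slots. A seated module's top is 135 mm above the table.
- seat_red (a point): Seat of the red guides: top centre of the connector strip on which a seated module's underside rests, 20 mm above the table. x along the slot, y across it. Slot 12 mm wide (for a 10 mm module), 114 mm long between the facing channels, each 14 mm deep, the middle open. Parallel sides up to 83 mm above the table, then a lead-in flaring 5 mm outward, up to 94 mm. Empty.
- seat_blue (a point): Seat of the blue guides: top centre of the connector strip on which a seated module's underside rests, 20 mm above the table. x along the slot, y across it. Slot 17 mm wide (for a 15 mm module), 114 mm long between the facing channels, each 14 mm deep, the middle open. Parallel sides up to 83 mm above the table, then a lead-in flaring 5 mm outward, up to 94 mm. Empty.
- seat_yellow_full (a point): Seat of the yellow guides: top centre of the connector strip on which a seated module's underside rests, 20 mm above the table. x along the slot, y across it. Slot 22 mm wide (for a 20 mm module), 114 mm long between the facing channels, each 14 mm deep, the middle open. Parallel sides up to 83 mm above the table, then a lead-in flaring 5 mm outward, up to 94 mm. Taken by the supply module.
- seat_yellow_spare (a point): Seat of the yellow guides: top centre of the connector strip on which a seated module's underside rests, 20 mm above the table. x along the slot, y across it. Slot 22 mm wide (for a 20 mm module), 114 mm long between the facing channels, each 14 mm deep, the middle open. Parallel sides up to 83 mm above the table, then a lead-in flaring 5 mm outward, up to 94 mm. Empty, and to stay empty.
- bail (a joint): Angle of the hold-down bar (rad): 0 = shut, level over the module tops; grows as it swings up and back towards the robot (starts at 1.8 to 2.25, past upright; stop 2.4). Hinge line along the rack's y at rack x = -70 mm, 146 mm above the table. Stiff: stays where left, takes 1 to 3 N at the bar. Shut, it clears seated modules by 2 mm.
- bail_bar (a point): Middle of the hold-down bar: round steel bar, 12 mm diameter, 264 mm long along the rack's y, on a flat arm at each end, 70 mm from the hinge line; a rubber strip under it reaches 9 mm below its centre. Shut, it lies over rack x = 0, 146 mm above the table.
- module_supply: Module already in the rack, to be left in place: grey case, 110 x 20 x 115 mm, seated in one of the yellow guide pairs. Origin: centre of its underside.
- tray: Wooden delivery tray, fixed, 170 (x) by 180 (y) mm, rim 30 mm high, with two black slotted inserts 80 mm apart along its y (at y = -40 and 40 mm), their tops 51 mm above the table. The modules stand in them 12 mm above the table, their length along the tray's x. Origin: centre of its underside.
- cup: White plastic cup, 72 mm across, 90 mm tall. Origin: centre of its underside. Leave alone.
- phone: Black phone lying flat, 75 x 155 x 9 mm. Origin: centre of its underside. Leave alone.
- multimeter: Orange multimeter lying flat, 170 x 82 x 47 mm. Origin: centre of its underside. Leave alone.
- screwdriver: Screwdriver lying flat, about 190 mm long along its x. Leave alone.
- headband: Rigid black plastic visor headband, an open arc about 150 mm across and 17 mm high, lying flat. Origin: centre of the arc, on the table. Leave alone.
- tape: Cardboard-brown roll, 90 mm across, 24 mm high, lying flat. Origin: centre of its underside. Leave alone.

How it is judged (in metres and radians):
On the way, in this order (a step that is already met when the one before it is completed fails the run):
1. both modules stand fully home in their own guides (thin in red, thick in blue), the bar still up (horizontal distance between module_thin and seat_red below 0.005 m and z of module_thin in the frame of seat_red between -0.003 and 0.003 m and angle between each of module_thin, module_thick's own z axis and vertical below 0.06 rad and angle between the x axis of module_thin and the x axis of seat_red, either way round below 0.06 rad and horizontal distance between module_thick and seat_blue below 0.005 m and z of module_thick in the frame of seat_blue between -0.003 and 0.003 m and angle between the x axis of module_thick and the x axis of seat_blue, either way round below 0.06 rad and value of joint bail above 0.5 rad), for 0.2 s.
2. the hold-down bar is fully down (value of joint bail below 0.06 rad), for 0.2 s.
At the end, for the whole second after the job is handed in: Thin module in the red guides, thick in the blue, supply module still in its yellow ones: each upright and in line with its slot (0.06 rad), within 5 mm of the seat's centre, underside within 3 mm of the seat, at rest; hold-down bar down (joint below 0.06 rad) (horizontal distance between module_thin and seat_red below 0.005 m and z of module_thin in the frame of seat_red between -0.003 and 0.003 m and angle between each of module_thin, module_thick, module_supply's own z axis and vertical below 0.06 rad and angle between the x axis of module_thin and the x axis of seat_red, either way round below 0.06 rad and horizontal distance between module_thick and seat_blue below 0.005 m and z of module_thick in the frame of seat_blue between -0.003 and 0.003 m and angle between the x axis of module_thick and the x axis of seat_blue, either way round below 0.06 rad and horizontal distance between module_supply and seat_yellow_full below 0.005 m and z of module_supply in the frame of seat_yellow_full between -0.003 and 0.003 m and angle between the x axis of module_supply and the x axis of seat_yellow_full, either way round below 0.06 rad and value of joint bail below 0.06 rad and linear speed of each of module_thin, module_thick, module_supply below 0.02 m/s); the robot touches nothing.
It fails at once if the thin module falls or is slammed into the rack (faster than 0.5 m/s while its underside is less than 90 mm above the table there) (linear speed of module_thin above 0.5 m/s and z of module_thin in the frame of rack between 0 and 0.09 m and horizontal distance between module_thin and rack below 0.13 m).
It fails at once if the thick module falls or is slammed into the rack (faster than 0.5 m/s while its underside is less than 90 mm above the table there) (linear speed of module_thick above 0.5 m/s and z of module_thick in the frame of rack between 0 and 0.09 m and horizontal distance between module_thick and rack below 0.13 m).
It fails at once if the supply module is pulled or shoved (over 15 mm) from its place (distance of module_supply from where it was at the start of the episode above 0.015 m).
It fails at once if another thing on the desk (cup, phone, multimeter, screwdriver, headband, tape roll) is moved more than 30 mm (distance of any of cup, phone, multimeter, screwdriver, headband, tape from where it was at the start of the episode above 0.03 m).
It also fails if it takes over 67 s, if anything falls off the work surface, if the arm or the gripper's body presses on something with over 40 N, if the wrist force passes 120 N, or if a joint passes its speed limit or range.

## Working session

There is one attempt and no reset: what is moved stays moved. The work goes in short steps, Python scripts to look and compute and a tool call to move; the robot and the scene stay as the last step left them, time stands still between calls to the robot, and variables do not carry over. Pictures are saved under pics/ and viewed, about 8 in all and at most 12, crops included, and the job is handed in when it is done.

Besides the shell and the picture viewer there is one more tool, called after ">>>" as name(argument=value, ...) on one line, values as JSON. play_rows: Moves the arm, as the interface text tells. Its arguments: {"type":"object","properties":{"plan":{"type":"string"}},"required":["plan"]}

```bash
mkdir -p pics; ls; cat > h.py <<'E'
from workcell import *
import numpy as np, cv2
from scipy.spatial.transform import Rotation as R
def snap(n):
    im=get_image(n); np.savez(f'{n}.npz',**im); return im
def cloud(im):
    z=np.array(im['range_z']);h,w=z.shape;u,v=np.meshgrid(np.arange(w),np.arange(h))
    p=np.stack([(u-im['cx'])/im['fx']*z,(v-im['cy'])/im['fy']*z,z],-1)
    a=np.array(im['attitude']);M=a if a.shape==(3,3) else R.from_rotvec(a).as_matrix()
    return p@M.T+np.array(im['eye'])
E
python3 - <<'E'
from h import *
o=get_obs();print(o)
for n in('top','scene'):
    im=snap(n);print(n,im['eye'],im['attitude'],im['fx'],im['cx'],im['cy'])
    cv2.imwrite(f'pics/{n}1.png',cv2.cvtColor(im['pixels'],cv2.COLOR_RGB2BGR))
    P=cloud(im);print(P[200,280])
E
```

```text
pics
{'t': 0.0, 'qpos': array([-1.14799216e+00,  4.23803888e-01,  1.63071972e+00, -4.29477762e-06,
        1.08858736e+00, -1.89945394e-02]), 'qvel': array([-0.00054577, -0.00082036, -0.00200521,  0.00015096, -0.00093201,
        0.00028468]), 'joint_torque': array([ 8.61936969e-04, -5.44619215e+01, -2.73662531e+01,  6.42513600e-02,
        2.29377311e-02, -1.12987755e-04]), 'ee_pos': array([ 267.02006831, -564.45789866,  221.91309233]), 'orientation': array([-3.06380312e+00, -6.88022910e-01,  4.83895596e-04]), 'ft_force': array([ 0.64046689, -0.55651055,  0.29305695]), 'moment': array([-0.04668358,  0.03781667,  0.03578417]), 'width': 88.04873198482977}
top [ 268.86913189    9.16999017 1611.99787082] [-2.09960262  2.1292167  -0.17324137] 538.9760921292277 276.14888023911135 209.6637141518844
[601.59390373  30.52871883  -3.04758861]
scene [1186.26382326  957.33011445 1068.74589082] [-0.72807636 -2.52407489  1.17851227] 510.03301582776135 283.617675600946 210.35598571923336
[ 444.90625103 -167.30306191    2.08375428]
```

View pics/top1.png

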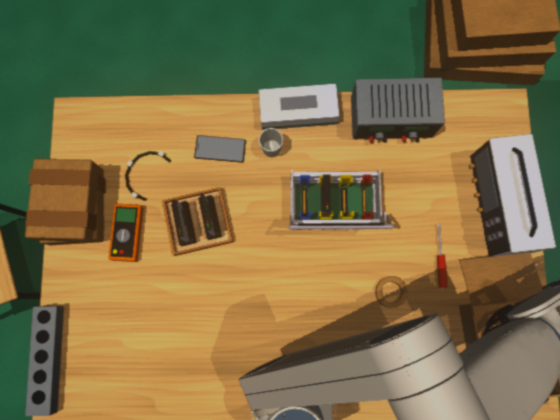

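View pics/scene1.png

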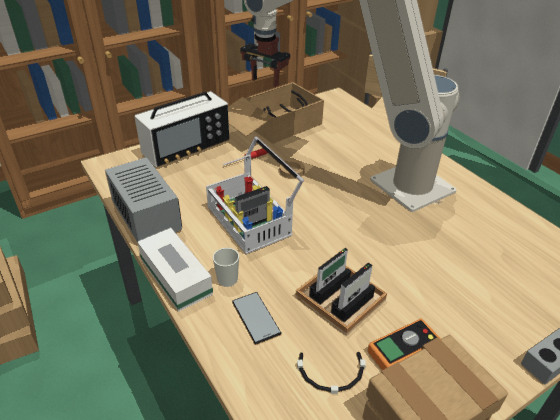

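The top view shows the tray at (197,221): the thick module is on the left (184,222) and the thin one on the right (210,216). The rack is at (337,200), with guides from left to right blue, yellow (supply), yellow (spare) and red. The bar is up on the lower side, at about y=225.

```bash
python3 - <<'E'
from h import *
t=dict(np.load('top.npz'));s=dict(np.load('scene.npz'))
for n,im in(('top',t),('scene',s)):
    P=cloud(im)
    for nm,c,r,zr in (('tray_ins',(450,225) ,0,0),):pass
    # seeds from top image
    T=cloud(t)
    for nm,(u,v),rad,bands in (('rack',(337,200),190,[(84,99)]),('thin',(210,216),70,[(119,135)]),('thick',(184,222),70,[(119,135)]),('tray',(197,221),140,[(22,36)])):
        c=T[v-3:v+4,u-3:u+4].reshape(-1,3).mean(0)
        d=np.hypot(P[...,0]-c[0],P[...,1]-c[1])
        for lo,hi in bands:
            m=(d<rad)&(P[...,2]>lo)&(P[...,2]<hi)
            q=P[m]
            if len(q)<5: print(n,nm,'few',len(q));continue
            r=cv2.minAreaRect(q[:,:2].astype(np.float32))
            print(n,nm,c.round(),len(q),'z',q[:,2].mean().round(1),'rect',np.round(r[0],1),np.round(r[1],1),round(r[2],2))
g=lambda im,x0,y0,x1,y1,k:cv2.resize(cv2.cvtColor(im['pixels'][y0:y1,x0:x1],cv2.COLOR_RGB2BGR),None,fx=k,fy=k,interpolation=cv2.INTER_CUBIC)
a=g(t,155,165,405,265,3.2);b=g(s,200,130,400,340,2.8)
cv2.imwrite('pics/a.png',a)
cv2.imwrite('pics/b.png',b)
E
```

```text
top rack [ 596. -142.   12.] 517 z 90.5 rect [ 593.3 -133.1] [255.6 157.1] 88.87
top thin [540. 232.  82.] 141 z 126.7 rect [546.4 240. ] [109.5  10.3] 11.9
top thick [525. 308.  78.] 227 z 127.4 rect [537.4 284.1] [109.7  86.7] 13.97
top tray [538. 282.  11.] 632 z 29.4 rect [537.9 279.2] [172.1 180.8] 12.31
scene rack [ 596. -142.   12.] 599 z 89.8 rect [ 589.5 -131. ] [266.1 165.7] 89.28
scene thin [540. 232.  82.] 161 z 125.2 rect [545.4 242.8] [113.4  12.3] 13.25
scene thick [525. 308.  78.] 285 z 125.3 rect [535.2 284.9] [110.7  88.8] 12.03
scene tray [538. 282.  11.] 840 z 28.6 rect [536.7 281. ] [175.3 182.7] 12.24
```

View pics/a.png

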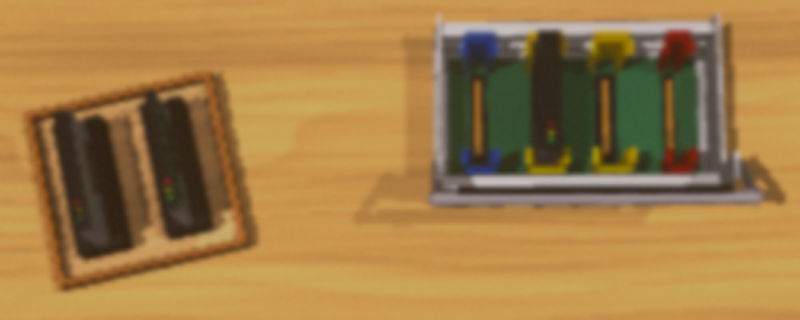

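View pics/b.png

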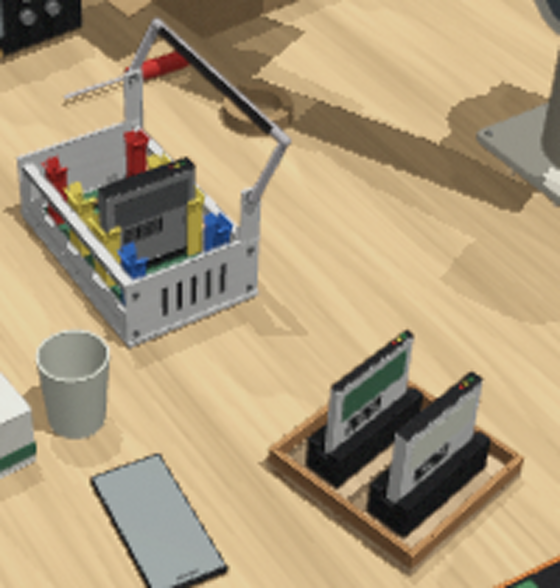

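```bash
python3 - <<'E'
from h import *
for n in('top','scene'):
    im=dict(np.load(n+'.npz'));P=cloud(im);hsv=cv2.cvtColor(im['pixels'],cv2.COLOR_RGB2HSV).astype(int);H,S,V=[hsv[...,i] for i in range(3)]
    reg=(abs(P[...,0]-592)<100)&(abs(P[...,1]+132)<145)&(P[...,2]>75)&(P[...,2]<105)
    for nm,m in(('red',((H<8)|(H>172))&(S>140)),('blue',(abs(H-113)<14)&(S>120)),('yel',(abs(H-26)<7)&(S>140))):
        q=P[reg&m]
        for side in(-1,1):
            k=q[(q[:,0]-592)*side>0]; 
            if len(k): print(n,nm,side,len(k),np.median(k,0).round(1),k.min(0).round(1),k.max(0).round(1))
    reg=(abs(P[...,0]-592)<65)&(abs(P[...,1]+102)<30)&(P[...,2]>127)&(P[...,2]<142)
    r=cv2.minAreaRect(P[reg][:,:2].astype(np.float32));print(n,'supply',np.round(r[0],1),np.round(r[1],1),round(r[2],2))
    reg=(abs(P[...,0]-500)<70)&(abs(P[...,1]+132)<150)&(P[...,2]>165)&(P[...,2]<230);q=P[reg]
    if len(q): print(n,'bar',len(q),np.median(q,0),np.polyfit(q[:,1],q[:,0],1),q[:,2].max(),q[:,1].min(),q[:,1].max())
    for c in((546,241),(529,319)):
        reg=(np.hypot(P[...,0]-c[0],P[...,1]-c[1])<62)&(abs((P[...,1]-c[1])*np.cos(.213)-(P[...,0]-c[0])*np.sin(.213))<18)&(P[...,2]>119)&(P[...,2]<135)
        r=cv2.minAreaRect(P[reg][:,:2].astype(np.float32));print(n,'mod',np.round(r[0],1),np.round(r[1],1),round(r[2],2))
o=get_obs();print(R.from_rotvec(o['orientation']).as_matrix().round(3))
E
```

```text
top red -1 34 [ 534.5 -222.5   88. ] [ 527.1 -232.7   76. ] [ 543.5 -209.9  100.9]
top red 1 43 [ 645.8 -223.9   90.8] [ 633.6 -234.8   78.4] [ 652.5 -210.5  102.5]
top blue -1 26 [532.4 -45.8  92.1] [527.3 -56.1  83.5] [546.  -27.5 100.3]
top blue 1 30 [649.7 -44.2  88.9] [636.7 -55.6  80.5] [653.1 -29.4 103.8]
top yel -1 111 [ 534.8 -144.3   90.8] [ 525.  -179.4   75.8] [548.1 -84.4 101.7]
top yel 1 96 [ 646.5 -152.    90.6] [ 631.1 -180.1   77. ] [654.4 -84.2 100.6]
top supply [ 591.4 -102.1] [ 20.1 110.2] 88.86
top bar 636 [ 486.56860698 -133.52763886  211.42703512] [1.11752491e-02 4.88699405e+02] 222.0115048744351 -268.1795979619571 5.0047880302375995
top mod [546.4 240. ] [109.5  10.3] 11.9
top mod [529.  317.9] [109.7  17. ] 13.73
scene red -1 52 [ 535.1 -222.    84.8] [ 524.4 -234.9   75.5] [ 546.7 -207.6   92.6]
scene red 1 42 [ 640.5 -215.4   84.3] [ 630.6 -235.5   75.9] [ 651.6 -205.3   94.4]
scene blue -1 66 [536.8 -41.6  85.4] [526.2 -54.7  75. ] [548.1 -24.1  94.6]
scene blue 1 61 [641.9 -37.6  84.3] [632.  -60.4  75.4] [654.5 -24.6  94.9]
scene yel -1 47 [535.6 -96.4  86.9] [ 525.7 -179.5   76.6] [547.8 -82.3  95.9]
scene yel 1 90 [ 645.1 -145.2   84.2] [ 632.7 -182.6   75.1] [656.9 -79.9  98.7]
scene supply [ 590.4 -100.4] [ 28.1 110.7] 88.88
scene bar 397 [ 490.90149314 -109.67739815  208.59594242] [9.28953570e-03 4.92602107e+02] 217.10877286275831 -270.46419671024626 7.63859826800126
scene mod [545.4 242.8] [113.4  12.3] 13.25
scene mod [527.8 319.6] [110.7  17.8] 12.04
[[ 0.904  0.428 -0.001]
 [ 0.428 -0.904  0.001]
 [ 0.    -0.001 -1.   ]]
```

>>> play_rows(plan="4 0 0 -5 0 0 6.5;4 0 0 -5 0 0 6.6;4 3.15 -5.2 0 0 0 0;4 3.15 -5.2 0 0 0 0;4 3.15 -5.2 0 0 0 0;4 3.15 -5.2 0 0 0 0;4 3.15 -5.2 0 0 0 0;4 3.15 -5.2 0 0 0 0;4 3.15 -5.2 0 0 0 0;4 3.15 -5.2 0 0 0 0;4 3.15 -5.2 0 0 0 0;4 3.15 -5.2 0 0 0 0;4 3.15 -5.2 0 0 0 0;4 3.15 -5.2 0 0 0 0;4 3.15 -5.2 0 0 0 0;4 3.15 -5.2 0 0 0 0;4 0 0 0 0 0 0")

```text
t: 2.22
ee_pos: [544.6, 243.3, 321.7]
orientation: [-3.123, -0.341, 0.001]
ft_force: [-0.8, -0.5, 0.2]
width: 40.4
```

```bash
cat >> h.py <<'E'
def go(x,y,z,yaw):
    o=get_obs();M=R.from_rotvec(o['orientation']).as_matrix()
    T=R.from_euler('z',yaw,degrees=True).as_matrix()@np.diag([1,-1,-1.])
    d=np.array([x,y,z])-o['ee_pos']
    print('t',round(o['t'],2),'pos',o['ee_pos'].round(1),'w',round(o['width'],1),'F',o['ft_force'].round(1),'yaw',np.degrees(np.arctan2(M[1,0],M[0,0])).round(2),'tilt',np.degrees(M[:2,2]).round(2))
    print('turn',np.degrees(R.from_matrix(M.T@T).as_rotvec()).round(2),'shift cm now',(M.T@d/10).round(2),'after turn',(T.T@d/10).round(2))
E
python3 -c "
from h import *
go(546,241.2,83,12.3)"
```

```text
t 2.23 pos [544.6 243.3 321.7] w 40.4 F [-0.8 -0.5  0.2] yaw 12.45 tilt [-0.04  0.01]
turn [-0.02  0.04  0.15] shift cm now [ 0.1   0.25 23.87] after turn [ 0.09  0.24 23.87]
```

>>> play_rows(plan="4 0.1 0.25 5 0 0 0.1;4 0 0 5 0 0 0;4 0 0 5 0 0 0;4 0 0 4 0 0 0;4 0 0 2.5 0 0 0;4 0 0 2.4 0 0 0;4 0 0 0 0 0 0;0.5 0 0 0 0 0 0;0.5 0 0 0 0 0 0;0.5 0 0 0 0 0 0;0.5 0 0 0 0 0 0")

```text
t: 3.6
ee_pos: [546.0, 238.7, 84.4]
orientation: [-3.122, -0.331, -0.002]
ft_force: [-1.1, 3.7, 3.0]
width: 9.3
```

```bash
python3 -c "
from h import *
go(589.3,-221.4,260,-.8)"
```

```text
t 3.6 pos [546.  238.7  84.4] w 9.3 F [-1.1  3.7  3. ] yaw 12.09 tilt [0.06 0.11]
turn [-0.11 -0.07 12.89] shift cm now [ -5.38  45.86 -17.64] after turn [  4.97  45.94 -17.56]
```

>>> play_rows(plan="0.5 0 0 -1.5 0 0 0;0.5 0 0 -3.5 0 0 0;0.5 0 0 -4.5 0 0 0;0.5 0 0 -5 0 0 6.4;0.5 0 0 -3 0 0 6.4;0.5 0.5 4.6 0 0 0 0;0.5 0.5 4.6 0 0 0 0;0.5 0.5 4.6 0 0 0 0;0.5 0.5 4.6 0 0 0 0;0.5 0.5 4.6 0 0 0 0;0.5 0.5 4.6 0 0 0 0;0.5 0.5 4.6 0 0 0 0;0.5 0.5 4.6 0 0 0 0;0.5 0.5 4.6 0 0 0 0;0.5 0.5 4.6 0 0 0 0;0.5 0 0 0 0 0 0;0.5 0 0 0 0 0 0")

```text
t: 5.72
ee_pos: [589.7, -222.5, 258.3]
orientation: [-3.141, 0.02, 0.001]
ft_force: [-0.4, 0.3, -2.0]
width: 9.9
```

```bash
python3 - <<'E'
from h import *
go(589.3,-221.4,170,-.8)
s=snap('scene');t=snap('top')
g=lambda im,x0,y0,x1,y1,k:cv2.resize(cv2.cvtColor(im['pixels'][y0:y1,x0:x1],cv2.COLOR_RGB2BGR),None,fx=k,fy=k,interpolation=cv2.INTER_CUBIC)
cv2.imwrite('pics/c.png',g(s,180,60,380,260,3))
P=cloud(s);o=get_obs();e=o['ee_pos']
m=(abs(P[...,0]-e[0])<75)&(abs(P[...,1]-e[1])<40)&(P[...,2]>e[2]-80)&(P[...,2]<e[2]-5)
q=P[m];print(len(q),q.min(0),q.max(0))
for z in range(int(e[2])-80,int(e[2]),15):
    k=q[(q[:,2]>=z)&(q[:,2]<z+15)]
    if len(k)>5:print(z,len(k),'y',np.percentile(k[:,1],[2,50,98]).round(1),'x',np.percentile(k[:,0],[2,50,98]).round(1), 'slope',np.polyfit(k[:,0],k[:,1],1)[0].round(4))
E
```

```text
t 5.72 pos [ 589.7 -222.5  258.3] w 9.9 F [-0.4  0.3 -2. ] yaw -0.71 tilt [-0.05  0.04]
turn [-0.04  0.05  0.09] shift cm now [-0.04 -0.1   8.83] after turn [-0.04 -0.11  8.83]
630 [ 530.22527357 -227.70943277  182.6723938 ] [ 644.98141723 -209.07776936  253.53563215]
178 65 y [-224.2 -218.2 -214.1] x [539.  589.2 640.9] slope -0.0027
193 131 y [-224.8 -217.2 -211.8] x [538.  594.9 643.1] slope -0.023
208 144 y [-221.7 -217.1 -209.8] x [536.8 590.9 641.8] slope -0.0177
223 145 y [-224.1 -216.8 -211.5] x [535.  592.2 643.8] slope -0.0194
238 140 y [-222.8 -217.2 -210.9] x [537.1 588.7 643. ] slope -0.0148
```

View pics/c.png

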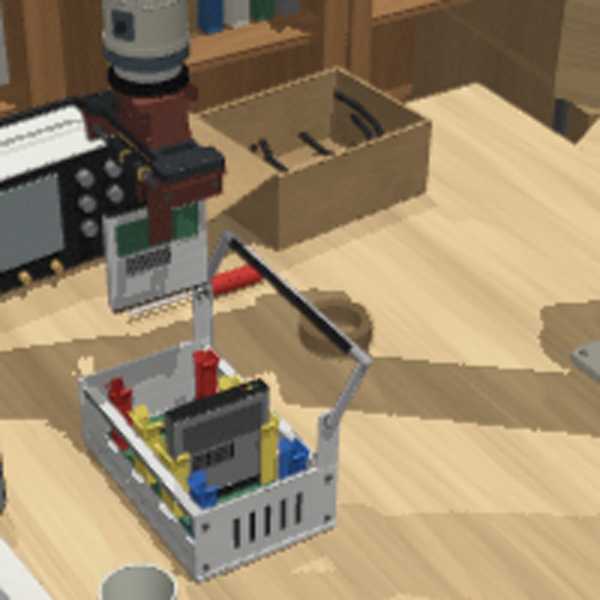

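```bash
python3 - <<'E'
from h import *
s=dict(np.load('scene.npz'));P=cloud(s)
def face(lo,hi,yc):
    q=P[(abs(P[...,0]-590)<42)&(abs(P[...,1]-yc)<9)&(P[...,2]>lo)&(P[...,2]<hi)]
    for _ in range(3):
        f=np.polyfit(q[:,0]-590,q[:,1],1);r=q[:,1]-np.polyval(f,q[:,0]-590);q=q[abs(r)<3.5]
    print(len(q),'y at 590',f[1].round(2),'yaw',np.degrees(f[0]).round(2),r.std())
face(100,130,-91);face(188,245,-217)
E
```

```text
162 y at 590 -91.3 yaw -0.14 1.6598903011859412
318 y at 590 -217.07 yaw -0.87 1.820473549829052
```

>>> play_rows(plan="0.5 0 -0.1 3 0 0 0;0.5 0 0 4 0 0 0;0.5 0 0 2 0 0 0;0.5 0 0 1 0 0 0;0.5 0 0 1 0 0 0;0.5 0 0 1 0 0 0")

```text
t: 6.58
ee_pos: [591.0, -222.1, 139.1]
orientation: [3.141, -0.019, 0.003]
ft_force: [-0.8, -0.0, -2.0]
width: 10.1
```

```bash
python3 - <<'E'
from h import *
go(589.3,-221.5,92.5,-.8);print(get_obs()['moment'])
E
```

```text
t 6.58 pos [ 591.  -222.1  139.1] w 10.1 F [-0.8 -0.  -2. ] yaw -0.68 tilt [ 0.1  -0.04]
turn [ 0.04 -0.1   0.12] shift cm now [-0.18 -0.07  4.66] after turn [-0.17 -0.06  4.66]
[0.01316073 0.00561761 0.01031692]
```

>>> play_rows(plan="0.5 -0.05 0 1 0 0 0;0.5 -0.05 0 1 0 0 0;0.5 0 0 1 0 0 0;0.5 0 0 0.7 0 0 0;0.5 0 0 0.3 0 0 0;0.5 0 0 0 0 0 0")

```text
t: 7.32
ee_pos: [589.2, -221.9, 98.5]
orientation: [-3.141, 0.019, 0.0]
ft_force: [-0.5, 0.6, -0.8]
width: 9.8
```

```bash
python3 - <<'E'
from h import *
go(589.3,-221.5,92.5,-.8)
E
```

```text
t 7.33 pos [ 589.2 -221.9   98.5] w 9.8 F [-0.5  0.6 -0.8] yaw -0.69 tilt [-0.01  0.  ]
turn [-0.    0.01  0.11] shift cm now [ 0.01 -0.04  0.6 ] after turn [ 0.01 -0.04  0.6 ]
```

>>> play_rows(plan="0.5 0 0 0.3 0 0 0;0.5 0 0 0.2 0 0 0;0.5 0 0 0.1 0 0 0;0.5 0 0 0.1 0 0 0;0.5 0 0 0 0 0 0;0.5 0 0 0 0 0 0")

```text
t: 8.07
ee_pos: [589.3, -222.0, 92.5]
orientation: [3.141, -0.019, 0.0]
ft_force: [-2.6, 0.9, 5.0]
width: 9.7
```

>>> play_rows(plan="0.5 0 0 0.1 0 0 0;0.5 0 0 0.1 0 0 0;0.5 0 0 0 0 0 0")

```text
t: 8.45
ee_pos: [589.4, -222.0, 92.4]
orientation: [3.141, -0.019, 0.001]
ft_force: [-7.5, 3.2, 21.2]
width: 9.6
```

>>> play_rows(plan="3 0 0 -0.2 0 0 0;3 0 0 0 0 0 0;3 0 0 0 0 0 0;3 0 0 -1 0 0 0;3 0 0 -3 0 0 0;3 0 0 -5 0 0 0;3 0 0 -5 0 0 0;3 0 0 -4 0 0 0;4 0 0 0 0 0 0")

```text
t: 9.57
ee_pos: [591.2, -222.7, 276.2]
orientation: [3.139, -0.019, 0.011]
ft_force: [0.2, 0.4, -1.6]
width: 36.6
```

```bash
python3 - <<'E'
from h import *
go(528.5,318,84,12.3)
s=snap('scene');P=cloud(s)
for yc,half,lab in((-221.5,5,'thin'),(-101.3,10,'supply')):
    q=P[(abs(P[...,0]-590)<65)&(abs(P[...,1]-yc)<13)&(P[...,2]>105)&(P[...,2]<145)]
    k=q[abs(q[:,1]-yc-half)<4];print(lab,len(q),'ztop',np.percentile(q[:,2],[90,98]).round(1),'x',np.percentile(q[:,0],[2,98]).round(1),'facey',np.median(k[:,1]).round(1))
E
```

```text
t 9.57 pos [ 591.2 -222.7  276.2] w 36.6 F [ 0.2  0.4 -1.6] yaw -0.69 tilt [ 0.41 -0.16]
turn [  0.2   -0.39 -12.99] shift cm now [ -7.05 -54.04  19.03] after turn [  5.39 -54.17  19.22]
thin 299 ztop [134.7 136.9] x [535.2 642. ] facey -216.8
supply 393 ztop [135.4 137.8] x [537.9 645.1] facey -91.6
```

>>> play_rows(plan="4 0 0 0 0 0 -6.5;4 0 0 0 0 0 -6.5;4 0.49 -4.92 0 0 0 0;4 0.49 -4.92 0 0 0 0;4 0.49 -4.92 0 0 0 0;4 0.49 -4.92 0 0 0 0;4 0.49 -4.92 0 0 0 0;4 0.49 -4.92 0 0 0 0;4 0.49 -4.92 0 0 0 0;4 0.49 -4.92 0 0 0 0;4 0.49 -4.92 0 0 0 0;4 0.49 -4.92 0 0 0 0;4 0.49 -4.92 0 0 0 0;4 0 0 4 0 0 0;4 0 0 3 0 0 0;4 0 0 0 0 0 0")

```text
t: 11.62
ee_pos: [524.1, 317.1, 197.9]
orientation: [3.12, 0.337, -0.011]
ft_force: [-0.1, 0.3, 0.4]
width: 40.0
```

```bash
python3 - <<'E'
from h import *
go(528.5,318,84,12.3)
E
```

```text
t 11.62 pos [524.1 317.1 197.9] w 40.0 F [-0.1  0.3  0.4] yaw 12.33 tilt [-0.38 -0.22]
turn [0.14 0.42 0.03] shift cm now [ 0.54 -0.02 11.39] after turn [4.500e-01 1.000e-02 1.139e+01]
```

>>> play_rows(plan="4 0.45 0 3 0 0 0;4 0 0 4 0 0 0;4 0 0 2.4 0 0 0;4 0 0 2 0 0 0;4 0 0 0 0 0 0;4 0 0 0 0 0 0")

```text
t: 12.38
ee_pos: [531.7, 319.6, 88.8]
orientation: [-3.123, -0.337, -0.002]
ft_force: [-0.5, -0.5, -0.5]
width: 39.9
```

```bash
python3 - <<'E'
from h import *
go(528.5,318,84,12.3)
E
```

```text
t 12.38 pos [531.7 319.6  88.8] w 39.9 F [-0.5 -0.5 -0.5] yaw 12.31 tilt [0.08 0.05]
turn [-0.03 -0.09  0.01] shift cm now [-0.34  0.09  0.47] after turn [-0.34  0.09  0.48]
```

>>> play_rows(plan="4 -0.3 0.1 0.5 0 0 0;4 0 0 0 0 0 0;1 0 0 0 0 0 0;1 0 0 0 0 0 0;1 0 0 0 0 0 0;1 0 0 0 0 0 0")

```text
t: 13.12
ee_pos: [528.3, 317.7, 82.7]
orientation: [-3.123, -0.337, -0.0]
ft_force: [-0.5, 0.5, 0.9]
width: 14.9
```

```bash
python3 - <<'E'
from h import *
go(591.7,-41.5,260,-.8)
E
```

```text
t 13.12 pos [528.3 317.7  82.7] w 14.9 F [-0.5  0.5  0.9] yaw 12.31 tilt [0.01 0.  ]
turn [-0.000e+00 -1.000e-02  1.311e+01] shift cm now [ -1.46  36.45 -17.73] after turn [  6.84  35.83 -17.73]
```

>>> play_rows(plan="1 0 0 -1.5 0 0 0;1 0 0 -3.5 0 0 0;1 0 0 -4.7 0 0 0;1 0 0 -5 0 0 6.5;1 0 0 -3 0 0 6.6;1 0.855 4.48 0 0 0 0;1 0.855 4.48 0 0 0 0;1 0.855 4.48 0 0 0 0;1 0.855 4.48 0 0 0 0;1 0.855 4.48 0 0 0 0;1 0.855 4.48 0 0 0 0;1 0.855 4.48 0 0 0 0;1 0.855 4.48 0 0 0 0;1 0 0 0 0 0 0;1 0 0 0 0 0 0;1 0 0 0 0 0 0")

```text
t: 15.12
ee_pos: [591.4, -40.5, 259.9]
orientation: [-3.141, 0.02, 0.0]
ft_force: [0.4, -0.1, -2.2]
width: 14.5
```

```bash
python3 - <<'E'
from h import *
go(591.7,-41.5,162,-.8)
s=snap('scene');P=cloud(s)
def face(lo,hi,yc):
    q=P[(abs(P[...,0]-590)<42)&(abs(P[...,1]-yc)<9)&(P[...,2]>lo)&(P[...,2]<hi)]
    for _ in range(3):
        f=np.polyfit(q[:,0]-590,q[:,1],1);r=q[:,1]-np.polyval(f,q[:,0]-590);q=q[abs(r)<3.5]
    print(len(q),'y at 590',f[1].round(2),'yaw',np.degrees(f[0]).round(2))
face(100,130,-91);face(188,245,-34)
q=P[(abs(P[...,0]-590)<75)&(abs(P[...,1]+37)<15)&(P[...,2]>190)&(P[...,2]<240)];print(np.percentile(q[:,0],[2,98]),q[:,2].min())
E
```

```text
t 15.12 pos [591.4 -40.5 259.9] w 14.5 F [ 0.4 -0.1 -2.2] yaw -0.72 tilt [-0.01  0.01]
turn [-0.01  0.01  0.08] shift cm now [0.03 0.1  9.79] after turn [0.03 0.1  9.79]
163 y at 590 -91.33 yaw -0.16
369 y at 590 -32.54 yaw -0.84
[538.78244818 645.86079345] 190.35438276187926
```

>>> play_rows(plan="1 0.03 0.13 3 0 0 0;1 0 0 4 0 0 0;1 0 0 2 0 0 0;1 0 0 1 0 0 0;1 0 0 1 0 0 0;1 0 0 0 0 0 0")

```text
t: 15.92
ee_pos: [591.9, -42.7, 149.5]
orientation: [-3.141, 0.021, 0.001]
ft_force: [-0.6, -0.1, -2.0]
width: 15.1
```

```bash
python3 - <<'E'
from h import *
go(591.7,-41.8,90.7,-.8)
E
```

```text
t 15.93 pos [591.9 -42.7 149.5] w 15.1 F [-0.6 -0.1 -2. ] yaw -0.77 tilt [-0.02  0.  ]
turn [-0.    0.02  0.03] shift cm now [-0.02 -0.09  5.88] after turn [-0.02 -0.09  5.88]
```

>>> play_rows(plan="1 0 -0.07 1 0 0 0;1 0 0 1 0 0 0;1 0 0 1 0 0 0;1 0 0 1 0 0 0;1 0 0 0.8 0 0 0;1 0 0 0.4 0 0 0;1 0 0 0 0 0 0;1 0 0 0 0 0 0")

```text
t: 16.92
ee_pos: [592.2, -42.3, 98.0]
orientation: [3.141, -0.022, 0.001]
ft_force: [-0.2, 0.5, -1.2]
width: 14.8
```

>>> play_rows(plan="1 0 0 0.3 0 0 0;1 0 0 0.2 0 0 0;1 0 0 0.1 0 0 0;1 0 0 0.1 0 0 0;1 0 0 0.1 0 0 0;1 0 0 0 0 0 0;1 0 0 0 0 0 0")

```text
t: 17.8
ee_pos: [592.0, -42.3, 90.7]
orientation: [3.141, -0.022, 0.0]
ft_force: [-3.2, 0.3, 8.4]
width: 15.0
```

>>> play_rows(plan="3.5 0 0 -0.2 0 0 0;3.5 0 0 0 0 0 0;3.5 0 0 0 0 0 0;3.5 0 0 -1 0 0 0;3.5 0 0 -3 0 0 0;3.5 0 0 -5 0 0 0;3.5 0 0 -6 0 0 0;3.5 0 0 -6 0 0 0;0 0 0 0 0 0 0;0 0 0 0 0 0 0")

```text
t: 19.05
ee_pos: [591.5, -42.2, 301.7]
orientation: [3.142, -0.022, 0.0]
ft_force: [-0.3, -0.9, -0.3]
width: 18.4
```

```bash
python3 - <<'E'
from h import *
go(450,-131,300,-.8)
s=snap('scene');P=cloud(s)
for yc,half,lab in((-222,5,'thin'),(-101.3,10,'supply'),(-41.8,7.5,'thick')):
    q=P[(abs(P[...,0]-590)<65)&(abs(P[...,1]-yc)<13)&(P[...,2]>105)&(P[...,2]<145)]
    k=q[abs(q[:,1]-yc-half)<4];print(lab,len(q),'ztop',np.percentile(q[:,2],[90,98]).round(1),'x',np.percentile(q[:,0],[2,98]).round(1),'facey',np.median(k[:,1]).round(1))
q=P[(abs(P[...,0]-490)<50)&(abs(P[...,1]+131)<100)&(P[...,2]>185)&(P[...,2]<230)];print('bar',np.median(q,0),q.max(0),q.min(0))
cv2.imwrite('pics/d.png',cv2.resize(cv2.cvtColor(s['pixels'][60:260,180:380],cv2.COLOR_RGB2BGR),None,fx=3,fy=3,interpolation=cv2.INTER_CUBIC))
E
```

```text
t 19.05 pos [591.5 -42.2 301.7] w 18.4 F [-0.3 -0.9 -0.3] yaw -0.79 tilt [ 0. -0.]
turn [ 0.   -0.    0.01] shift cm now [-14.03   9.07   0.17] after turn [-14.03   9.08   0.17]
thin 302 ztop [134.2 136.9] x [535.7 642.5] facey -216.4
supply 390 ztop [134.9 136.8] x [537.4 644.5] facey -91.8
thick 379 ztop [135.  137.4] x [538.2 645.9] facey -34.4
bar [490.38994464 -96.11423096 210.59637737] [497.37866135 -31.40889387 216.67472297] [ 477.23473062 -179.48647968  201.34927919]
```

View pics/d.png

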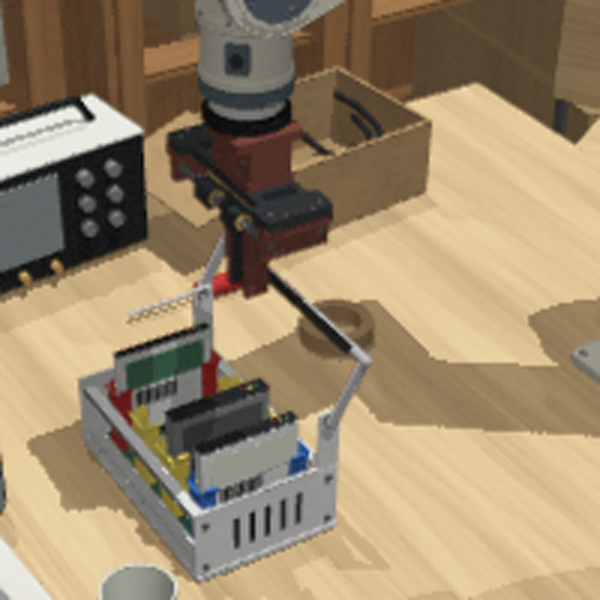

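All three modules sit level at the same height: thin (160,370), supply (217,415) and thick (246,450). The bar is still up, from (235,235) to (365,360).

>>> play_rows(plan="0 -4.9 3.03 0 0 0 0;0 -4.9 3.03 0 0 0 0;0 -4.9 3.03 0 0 0 0;0 0 0 0 0 0 0;0 0 0 4 0 0 0;0 0 0 4 0 0 0;0 0 0 3 0 0 0;0 0 0 0 0 0 0;0 0 0 0 0 0 0")

```text
t: 20.23
ee_pos: [444.4, -131.0, 192.0]
orientation: [-3.141, 0.021, 0.0]
ft_force: [0.1, 0.0, 0.9]
width: 0.2
```

>>> play_rows(plan="0 1.5 0 0 0 0 0;0 1.5 0 0 0 0 0;0 1.5 0 0 0 0 0;0 1.5 0 0 0 0 0;0 1.5 0 0 0 0 0;0 1.5 0 0.3 0 0 0;0 1.3 0 0.3 0 0 0;0 0 0 0 0 0 0;0 0 0 0 0 0 0")

```text
t: 21.35
ee_pos: [547.4, -132.7, 186.0]
orientation: [3.141, -0.022, 0.002]
ft_force: [-0.3, -0.2, 0.3]
width: 0.5
```

```bash
python3 - <<'E'
from h import *
go(560,-131,250,-.8)
s=snap('scene');P=cloud(s)
q=P[(abs(P[...,0]-550)<60)&(abs(P[...,1]+131)<125)&(abs(P[...,1]+131)>45)&(P[...,2]>160)&(P[...,2]<225)];print('bar',len(q),np.median(q,0),np.percentile(q,98,0),np.percentile(q,2,0))
E
```

```text
t 21.35 pos [ 547.4 -132.7  186. ] w 0.5 F [-0.3 -0.2  0.3] yaw -0.79 tilt [ 0.09 -0.02]
turn [ 0.02 -0.09  0.01] shift cm now [ 1.27 -0.19 -6.4 ] after turn [ 1.26 -0.19 -6.4 ]
bar 183 [568.16592889 -80.44160623 202.26037331] [574.13586589 -10.01172859 207.12978965] [ 559.77856254 -253.00932483  195.73573606]
```

>>> play_rows(plan="0 -1 0 0 0 0 0;0 0 0 -3 0 0 0;0 0 0 -2 0 0 0;0 3.3 0 0 0 0 0;0 0 0 0 0 0 0;0 0 0 1.5 0 0 0;0 0.4 0 1 0 0 0;0 0.6 0 1 0 0 0;0 0.5 0 1 0 0 0;0 0.4 0 1 0 0 0;0 0.3 0 1 0 0 0;0 0.2 0 1 0 0 0;0 0 0 0 0 0 0")

```text
t: 23.02
ee_pos: [592.3, -132.9, 159.0]
orientation: [-3.141, 0.021, 0.006]
ft_force: [0.4, 0.7, -0.0]
width: 0.6
```

>>> play_rows(plan="0 0 0 0.4 0 0 0;0 0 0 0.3 0 0 0;0 0 0 0.2 0 0 0;0 0 0 0 0 0 0;0 0 0 0 0 0 0")

```text
t: 23.65
ee_pos: [593.8, -133.2, 152.1]
orientation: [3.141, -0.022, 0.001]
ft_force: [-1.4, 0.8, 4.9]
width: 0.6
```

```bash
python3 - <<'E'
from h import *
go(592,-131,250,-.8)
s=snap('scene');P=cloud(s)
q=P[(abs(P[...,0]-570)<40)&(abs(P[...,1]+131)<125)&(abs(P[...,1]+131)>45)&(P[...,2]>141)&(P[...,2]<225)];print('bar',len(q),np.median(q,0),np.percentile(q,98,0),np.percentile(q,2,0))
E
```

```text
t 23.65 pos [ 593.8 -133.2  152.1] w 0.6 F [-1.4  0.8  4.9] yaw -0.79 tilt [ 0.03 -0.  ]
turn [ 0.   -0.03  0.01] shift cm now [-0.18 -0.22 -9.79] after turn [-0.18 -0.22 -9.79]
bar 152 [592.41134572 -79.26100726 149.27017439] [596.69175714 -10.14944272 153.69824188] [ 584.90647465 -252.27136125  141.51650671]
```

>>> play_rows(plan="0 0 0 0.1 0 0 0;0 0 0 0.1 0 0 0;0 0 0 0 0 0 0")

```text
t: 24.08
ee_pos: [594.0, -133.2, 151.5]
orientation: [3.141, -0.021, 0.001]
ft_force: [-5.0, 1.4, 17.1]
width: 0.8
```

Hard against the stop (17 N, tip at 151.5 mm). Lifting off and checking.

>>> play_rows(plan="0 0 0 -1 0 0 0;0 0 0 -3 0 0 0;0 0 0 -5 0 0 0;0 0 0 -5 0 0 0;0 0 0 0 0 0 0;0 0 0 0 0 0 0;0 0 0 0 0 0 0")

```text
t: 24.95
ee_pos: [592.7, -133.0, 287.8]
orientation: [-3.141, 0.022, 0.005]
ft_force: [0.5, 0.2, -0.2]
width: 0.4
```

```bash
python3 - <<'E'
from h import *
go(592,-131,250,-.8)
s=snap('scene');P=cloud(s)
q=P[(abs(P[...,0]-575)<45)&(abs(P[...,1]+131)<125)&(P[...,2]>143)&(P[...,2]<225)];print('bar',len(q),np.median(q,0),np.percentile(q,98,0),np.percentile(q,2,0))
for yc,half,lab in((-222,5,'thin'),(-101.3,10,'supply'),(-41.8,7.5,'thick')):
    q=P[(abs(P[...,0]-590)<65)&(abs(P[...,0]-590)>18)&(abs(P[...,1]-yc)<13)&(P[...,2]>105)&(P[...,2]<141)]
    k=q[abs(q[:,1]-yc-half)<4];print(lab,len(q),'ztop',np.percentile(q[:,2],[90,98]).round(1),'x',np.percentile(q[:,0],[2,98]).round(1),'facey',np.median(k[:,1]).round(1))
cv2.imwrite('pics/e.png',cv2.resize(cv2.cvtColor(s['pixels'][60:260,180:380],cv2.COLOR_RGB2BGR),None,fx=3,fy=3,interpolation=cv2.INTER_CUBIC))
E
```

```text
t 24.95 pos [ 592.7 -133.   287.8] w 0.4 F [ 0.5  0.2 -0.2] yaw -0.79 tilt [-0.18  0.04]
turn [-0.04  0.18  0.01] shift cm now [-0.06 -0.2   3.78] after turn [-0.07 -0.2   3.78]
bar 232 [ 591.95453378 -121.45332862  148.98302007] [597.10604803 -10.93691551 154.77657129] [ 582.11889719 -251.95539999  144.02503408]
thin 188 ztop [134.7 137. ] x [535.  643.2] facey -216.6
supply 263 ztop [135.5 137.1] x [535.4 644.7] facey -92.0
thick 220 ztop [135.7 137.7] x [536.6 646. ] facey -34.4
```

View pics/e.png

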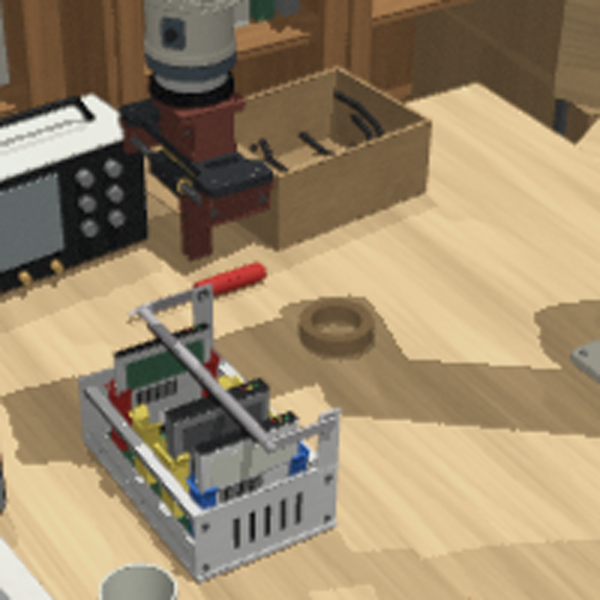

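The bar lies level across the three modules, from (145,312) to (270,440), and the gripper is clear above it.

```bash
python3 -c "
from workcell import *
print(close_job())"
```

```text
the job is handed in; nothing more can be done
None
```

The rack is loaded and the job is handed in at about 25 s. The thin module is in the red guides, the thick one is in the blue guides, and the hold-down bar is fully down with the gripper clear of everything.

- **Modules:** I lowered both slowly until the connector stopped them, at the height I expected. In the last depth check the tops of the thin, supply and thick modules measured about 135–136 mm (135 mm is seated). Their positions agreed with the slots to about 1–2 mm, which is as close as the camera can measure.
- **Hold-down bar:** I pressed it against its stop at 17 N with the fingertip at 151.5 mm. After letting go, its centre measured about 592 mm in x, over the middle of the rack, and the top of the bar was at about 152 mm, as it should be when shut.
- **Other things on the desk:** The supply module measured within 1 mm of where it started. The arm kept clear of the other items. The tape and screwdriver show no change in the last picture, but I did not measure any of these items again.

No check failed. The two cameras differed by up to about 3 mm at the start, so I placed the modules relative to the supply module as seen from one camera.

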